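Hang a second dosimeter on the spring hook

TASK

Pick up the dosimeter with the orange band and hang it on the spring-steel hook of the stand, in the free room to the right of the dosimeter with the green band. Press it straight down until its belt clip snaps fully home under the hook's rolled edge, feeling for the snap and pressing no harder than it needs so that the hook is not bent far down; then let go. The green-banded dosimeter must stay clipped on in its place, not pushed or shoved, and the vials, the lead pot and the beaker must stay where they are.

Things in the scene. Friction and masses are not known exactly. Their poses are not given: they have to be found in the camera images.
- dosimeter: Dosimeter to be hung: light grey case, orange band round its top, 30 mm thick (x), 56 mm wide (y), 100 mm tall (z), about 0.15 kg, standing on the bench. Origin: centre of its underside; z up, -x the front (grey display), +x the back with the belt clip. Case faces at x = -15 and +15 mm from z = 10 mm up; the dark foot below (12 mm) ends at x = +11 mm, with a bevel between.
- dosimeter_grip (a point): Point inside the orange-banded dosimeter's case, 85 mm above its underside, on its middle axis. Above z = 70 mm the front and back are bare: grip it here from above, front to back (30 mm). Between the two hung dosimeters there is no room for fingers.
- dosimeter_seat (a point): Point on the orange-banded dosimeter under the bridge of its clip: x = +18.5, y = 0, z = 56 mm in its frame. The bridge is a dark block 34 mm wide, z = 56 to 69 mm, 12 mm out from the back. Hung fully home, this point lies on top of the hook's rolled edge.
- dosimeter_lip (a point): Lip of the orange-banded dosimeter's clip: x = +20.5, z = 47.4 mm in its frame. A sprung steel finger, 30 mm wide, hangs from the bridge; its lip stands 4 mm off the back face at rest, and below it the finger flares out to a mouth 9 mm wide at z = 39 mm. The edge (7 mm) goes in at this mouth, spreads the finger, and the lip snaps under it.
- neighbour: The dosimeter already hanging on the left part of the hook with its clip snapped home: same make, size and frame, green band round its top. It hangs 22 to 40 mm left of the hook's middle.
- neighbour_seat (a point): The same point under the clip's bridge of the green-banded dosimeter (x = +18.5, y = 0, z = 56 mm in its frame).
- stand: Fixed grey plate 160 mm (x) by 170 mm (y), 12 mm thick, turned by up to 0.25 rad; two posts at the rear, whose clamp block (top at z = 110 mm, 50 mm behind the stand's middle and more) carries the hook. Origin: centre of its underside; z up, -x its front, towards the robot, +y to the left along the hook.
- hook_edge (a point): Middle of the top of the hook's rolled front edge; x to the back, y left along the edge, z up; at rest x = -40, z = 105.5 mm in the stand's frame. The hook is a steel strip bent to a trough 160 mm long (y), 33 mm deep, 37 mm wide, hung on two leaves from the block. Its front wall is rolled backwards to a round edge 7 mm thick; wall and edge front lie 3.5 mm before this point, flush: there a hung dosimeter's back rests.
- hook_right_end (a point): Right end of the bare rolled edge, on its top; a rubber cap 10 mm thick covers the tip beyond. The hook is springy: pressed, it yields down by about a centimetre, neighbour and all, before the clip snaps, so a clip brought only to the hook's rest height stays unsnapped. The snap takes about 9 to 14 N down, then the force drops and rises again as the bridge bears. Past 16 N (18 mm) the hook is over-bent.
- vial_1: Small glass vial with green stripe and white crimped cap, 41 mm wide, 75 mm tall; stands right of the stand. Origin: centre of its underside.
- vial_2: Small glass vial with pale grey stripe and white crimped cap, 41 mm wide, 75 mm tall; stands right of the stand. Origin: centre of its underside.
- lead_pot: Dark grey lead pot with cap, 45 mm wide, 100 mm tall, near the right edge of the bench. Origin: centre of its underside.
- beaker: Empty glass beaker, 71 mm wide, 86 mm tall, left in front of the stand. Origin: centre of its underside.
There are look-alikes about, which are no part of the job. Leave any red look-alike of the dosimeter alone.

How it is judged:
By the outcome, as a careful person would: the job done as asked, in the order asked, and still so for the second after the job is handed in, with the robot touching nothing.
It also fails if it takes over 58 s, if anything falls off the work surface, if the arm or the gripper's body presses on something with over 40 N, if the wrist force passes 120 N, or if a joint passes its speed limit or range.

ROBOT

A 7-joint arm with a two-finger parallel gripper is mounted at the origin on a cart in front of the work surface, level with it; the furniture and walls round the work are solid. World frame = base frame: x ahead of the robot, y to its left, z up, the work surface at z = 0. Lengths are in m, angles in rad, forces in N, time in s.
With the tool pointing down it reaches from about 0.35 to 0.9 m from the base axis. Payload 8.1 kg.
Tool frame: the origin (TCP) lies on the centre line of the jaws, within the pads' length; the fingertips stand 14 mm ahead of it and the grasp point (between the pads) lies 5 mm behind it; z points along the fingers, y is the direction in which the jaws open and shut (so a half turn about z gives the same grasp; the last joint's range is limited). The gripper opens to 92 mm and grips with 3 to 60 N. Pads are 19 mm wide; open, the fingers measure 130 mm over their backs; the gripper's body (75 mm by 190 mm) begins 47 mm behind the grasp point.
Start: joints at [-1.332, 0.434, 0.025, 1.573, -0.012, 1.134, -0.075], TCP at [0.21, 0.589, 0.241] pointing down, gripper open.
Joint ranges: [-2.62, 2.62], [-0.44, 2.09], [-1.27, 1.32], [0.08, 2.57], [-1.32, 4.46], [0.12, 2], [-2.74, 2.74]. Speed limits (rad/s): [2.22, 2.22, 3.01, 3.01, 3.14, 3.14, 3.14].

INTERFACE

Orientations are given as a rotation vector (axis times angle).
In Python, from cell import observe, eyes, arm gives the robot as it stands.
- The arm moves only by the tool step_arm, never from a script. Its argument "series" is a list that holds one entry, the list of rows, each a list of 5 numbers: the finger opening in m, from 0 to 0.0918, then the shift along the world's x, y, z in m, then the turn about the world's z in degrees. In form: [[[hand, dx, dy, dz, spin], ...]]. A call has 1 to 20 rows; each row is the pose to reach, as a shift and turn from the pose measured when the call began; what a row does not reach only later rows make up. A row lasts 1/12 s, in which the tool goes at most 41.7 mm and 7.16 degrees, less where a joint would pass 70% of its speed; a pose out of reach is approached as far as the arm can. A call with a gripper value outside its range is refused whole. The fingers move at their own pace and stop on an object; "squeeze" is the grip in N (left out, the last holds). Time passes only in rows, so rows that repeat a pose let the fingers close. It gives the time, the measured TCP pose, the force and the opening at its end, in the units of the state.
- observe(): the state, without advancing time (a new reading comes with each control period).
- eyes.get_image(name): name is "scene" or "top" or "wrist"; returns (picture, depth): 400x640x3 uint8, red, green, blue; 400x640 float32, m along the optical axis (not along the pixel's ray), 0 where there is no reading.
- eyes.camera_params(name): a dict with "intrinsics" (3x3 intrinsics, pixels), "position" and "attitude" of the camera in the world. Camera axes: x right, y down, z forward; pixel columns grow to the right and rows downward; lengths in m; the calibration is good to about 2 mm. A picture is of the moment at which its call begins: read the wrist's pose just before it. camera_params takes no time and is no camera call; for the wrist camera it gives the pose at the moment of the call.
- arm.sign_off(): hands the job in, once; it reports no verdict.
The state is a dict: "clock": time; "joints": joint angles; "dq": joint speeds; "joint_efforts": joint torques, N m; "position": TCP position; "ee_rot": TCP orientation; "force": force on the tool from outside, world axes, zero at the start; "ft_torque": the same for the moment, N m; "width": opening from 0.0 (shut) to 1.0 (fully open).
Only numpy, scipy, OpenCV 4.12 (cv2) and the standard library are available. Lean on these libraries where they do the work, as an engineer would, in place of code of your own. Each camera call takes 0.05 s, during which the arm holds its last target.

## Working session

There is one attempt and no reset: what is moved stays moved. The work goes in short steps, Python scripts to look and compute and a tool call to move; the robot and the scene stay as the last step left them, time stands still between calls to the robot, and variables do not carry over. Pictures are saved under pics/ and viewed, and the job is handed in when it is done.

Besides the shell and the picture viewer there is one more tool, called after ">>>" as name(argument=value, ...), one argument or row to a line, values as JSON. step_arm: Moves the arm, as the interface text tells. Its arguments: {"type":"object","properties":{"series":{"type":"array"},"squeeze":{"type":"number"}},"required":["series"]}

```bash
ls; mkdir -p pics; python3 - <<'E'
from cell import observe, eyes, arm
import cv2,numpy as np
s=observe(); print({k:np.round(v,3) for k,v in s.items()})
for n in ["scene","top"]:
    p,d=eyes.get_image(n); cv2.imwrite(f"pics/{n}0.png",p[:,:,::-1]); np.save(f"{n}0.npy",d)
    c=eyes.camera_params(n); print(n,c)
E
```

```text
pics
{'clock': np.float64(0.0), 'joints': array([-1.332,  0.435,  0.025,  1.574, -0.012,  1.134, -0.075]), 'dq': array([-0.001, -0.   ,  0.001,  0.   , -0.   , -0.001, -0.   ]), 'joint_efforts': array([-1.0000e-03, -6.6784e+01,  9.8400e-01, -3.1446e+01, -6.1000e-02,
        4.2000e-02,  0.0000e+00]), 'position': array([0.209, 0.588, 0.24 ]), 'ee_rot': array([-5.340e-01, -3.096e+00,  2.000e-03]), 'force': array([ 0.077,  0.015, -0.337]), 'ft_torque': array([-0.024, -0.023,  0.013]), 'width': np.float64(1.003)}
scene {'intrinsics': array([[378.94559457,   0.        , 320.12373467],
       [  0.        , 378.94559457, 207.87902766],
       [  0.        ,   0.        ,   1.        ]]), 'position': array([ 0.08748435, -0.62830268,  0.65588406]), 'attitude': array([-2.1139892 ,  0.74286756, -0.38490729])}
top {'intrinsics': array([[455.68638757,   0.        , 314.80222198],
       [  0.        , 455.68638757, 197.43311906],
       [  0.        ,   0.        ,   1.        ]]), 'position': array([ 0.44147576, -0.01758659,  1.07152384]), 'attitude': array([-2.13958123,  2.1952209 , -0.12366658])}
```

View pics/scene0.png

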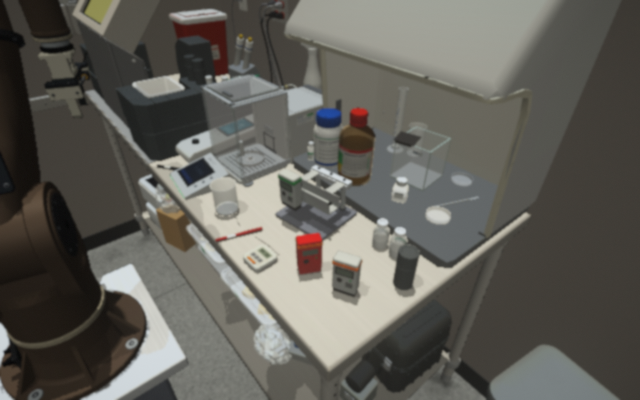

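View pics/top0.png

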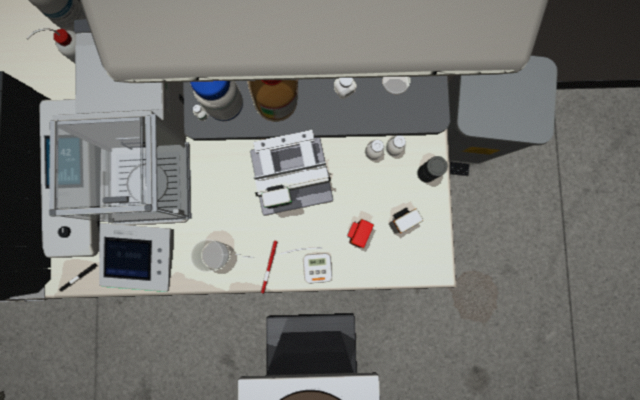

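Candidates: a red look-alike at scene (308,255) / top (361,233); a grey case with an orange band at scene (346,275) / top (406,221), which fits the description; a white calculator/timer at scene (260,258) / top (317,268); and the green-banded neighbour at scene (290,188) / top (276,196). I'll check the choice in close crops.

```bash
cat > h.py <<'E'
import numpy as np,cv2
from scipy.spatial.transform import Rotation as R
from cell import observe, eyes, arm
def cam(n):
    c=eyes.camera_params(n); return c["intrinsics"],np.array(c["position"]),R.from_rotvec(c["attitude"]).as_matrix()
def cloud(d,c):
    K,p,M=c; v,u=np.mgrid[:d.shape[0],:d.shape[1]]
    P=np.stack([(u-K[0,2])/K[0,0]*d,(v-K[1,2])/K[1,1]*d,d],-1)
    return P@M.T+p
def proj(X,c):
    K,p,M=c; q=(np.atleast_2d(X)-p)@M; return (q@K.T)[:,:2]/q[:,2:]
def onplane(u,v,z,c):
    K,p,M=c; r=M@np.array([(u-K[0,2])/K[0,0],(v-K[1,2])/K[1,1],1]); return p+r*(z-p[2])/r[2]
E
python3 - <<'E'
from h import *
a=cv2.imread("pics/scene0.png"); b=cv2.imread("pics/top0.png")
c1=cv2.resize(a[210:310,270:400],None,fx=5,fy=5,interpolation=cv2.INTER_CUBIC); cv2.imwrite("pics/c1.png",c1)
c2=cv2.resize(b[125:220,240:345],None,fx=6,fy=6,interpolation=cv2.INTER_CUBIC); cv2.imwrite("pics/c2.png",c2)
c3=cv2.resize(b[190:255,340:440],None,fx=7,fy=7,interpolation=cv2.INTER_CUBIC); cv2.imwrite("pics/c3.png",c3)
E
```

```text
(no output)
```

View pics/c1.png

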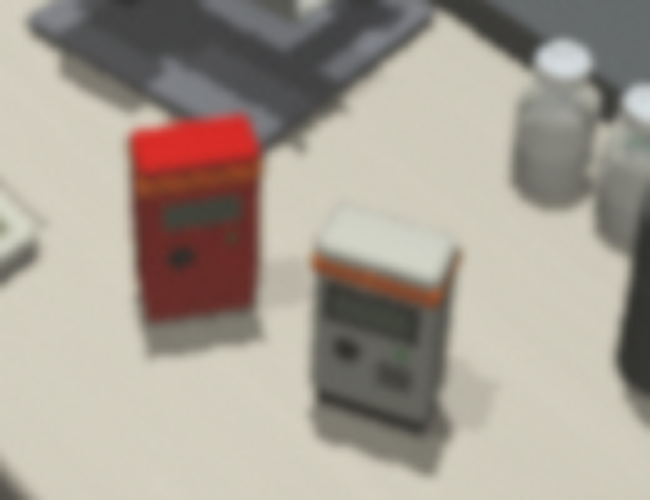

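View pics/c2.png

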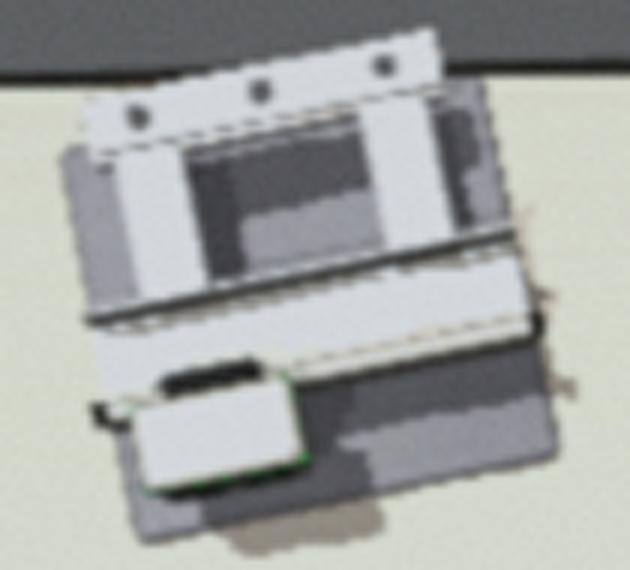

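View pics/c3.png

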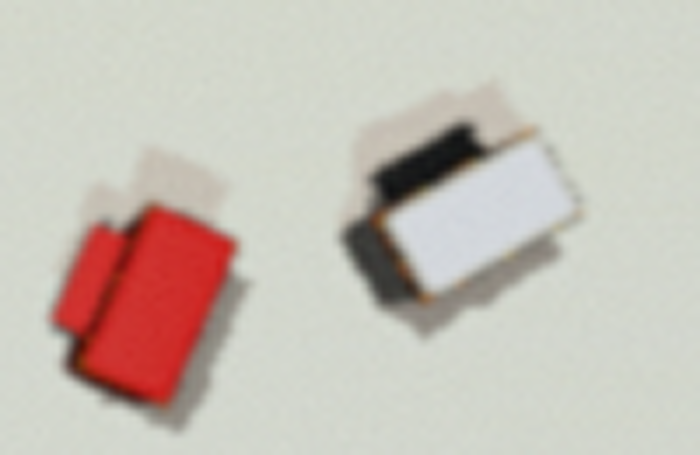

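The crop confirms it: the grey case with the orange band (c1 at 380,270) has its dark clip on the far/left side (c3 at 430,160), and the red one is the look-alike. Next I'll measure from depth and pixel fits.

```bash
python3 - <<'E'
from h import *
c=cam("top"); d=np.load("top0.npy"); P=cloud(d,c)
def rect(mask,z=None,name=""):
    pts=P[mask][:,:2].astype(np.float32)
    r=cv2.minAreaRect(pts*1000); print(name,len(pts),"c",np.round(r[0],1),"sz",np.round(r[1],1),"ang",round(r[2],2),"medz",np.round(np.median(P[mask][:,2])*1000,1)); return r
v,u=np.mgrid[:400,:640]
def box(u0,u1,v0,v1): return (u>=u0)&(u<u1)&(v>=v0)&(v<v1)
# table check
print("table z",np.median(P[box(340,440,255,275)][:,2]))
m=box(380,440,195,245)&(P[...,2]>0.093)&(P[...,2]<.11)
rect(m,name="dosi")
m=box(340,385,210,255)&(P[...,2]>0.093)&(P[...,2]<.11); rect(m,name="red")
# pixel corners at z=.1
for nm,z,off,f,cs in [("dosi",.1,(340,190),7,[(383,213),(537,132),(583,212),(428,298)]),
  ("neigh",.1495,(240,125),6,[(133,415),(290,375),(305,458),(150,490)]),
  ("edge",.1055,(240,125),6,[(115,408),(530,335),(525,318)]),("stand",.012,(240,125),6,[(140,541),(558,457)])]:
    q=np.array([onplane(off[0]+(a+.5)/f-.5,off[1]+(b+.5)/f-.5,z,c) for a,b in cs]); print(nm,np.round(q*1000,1).tolist(), "mean",np.round(q.mean(0)*1000,1))
m=box(255,300,180,215)&(P[...,2]>0.14); r=rect(m,name="neigh")
S=P[125:220,240:345]
for row in range(150,215,2): print(row,[int(round(P[row,k,2]*1000)) for k in range(252,338,5)])
for n,b_ in [("v1",(364,386,138,162)),("v2",(386,408,134,157)),("pot",(415,450,150,185)),("beaker",(190,238,236,275))]:
    m=box(*b_)&(P[...,2]>.05); print(n,np.round(P[m].mean(0),3),np.round(P[m].max(0),3),np.round(P[m].min(0),3))
E
```

```text
table z 0.0011930490536304905
dosi 379 c [ 493.9 -221.7] sz [30.4 56. ] ang 26.84 medz 100.8
red 380 c [ 469.  -122.3] sz [30.7 56.3] ang 64.44 medz 101.0
dosi [[495.1, -192.1, 100.0], [518.6, -240.3, 100.0], [493.8, -253.1, 100.0], [468.9, -204.6, 100.0]] mean [ 494.1 -222.5  100. ]
neigh [[552.7, 84.4, 149.5], [565.0, 30.9, 149.5], [536.6, 26.4, 149.5], [527.0, 79.0, 149.5]] mean [545.3  55.2 149.5]
edge [[560.7, 95.6, 105.5], [583.2, -52.7, 105.5], [589.3, -51.1, 105.5]] mean [577.7  -2.7 105.5]
stand [[520.0, 97.6, 12.0], [548.6, -65.6, 12.0]] mean [534.3  16.   12. ]
neigh 419 c [497.2  37.2] sz [144.4  59.7] ang 22.02 medz 149.6
150 [11, 107, 104, 104, 92, 16, 16, 14, 14, 15, 106, 103, 17, 13, 6, 3, -1, 2]
152 [14, 101, 106, 107, 15, 12, 12, 13, 14, 15, 104, 105, 105, 13, 11, 1, 1, 2]
154 [12, 14, 106, 106, 11, 9, 14, 16, 13, 15, 106, 102, 102, 11, 12, 3, 1, 2]
156 [15, 17, 102, 106, 14, 12, 11, 14, 11, 13, 105, 102, 108, 15, 14, 2, 4, 1]
158 [14, 15, 104, 103, 14, 10, 11, 14, 10, 12, 11, 100, 106, 14, 17, -3, 2, 3]
160 [15, 15, 102, 105, 15, 15, 14, 12, 14, 15, 12, 102, 103, 1
[... 1671 characters left out ...]
4 [0, 2, 13, 151, 151, 145, 130, 97, 14, 12, 17, 13, 14, 9, 1, 1, -1, -2]
206 [3, -2, 11, 144, 128, 92, 12, 15, 12, 15, 15, 6, 3, 1, 3, 3, 4, 2]
208 [-2, 1, 16, 83, 64, 12, 14, 15, 15, 11, 2, 1, 1, -2, 0, -1, -2, -2]
210 [2, 3, 11, 13, 12, 14, 15, 13, 1, 2, -1, 1, 2, -2, 3, -1, 3, 2]
212 [3, 0, 10, 13, 12, 11, 4, 1, 1, 1, 4, 2, 1, 2, 0, 2, 2, -6]
214 [0, -2, 11, 13, 1, 1, -1, 1, 4, 1, 1, -1, 0, -2, 2, 4, 3, 4]
v1 [ 0.658 -0.161  0.075] [ 0.681 -0.018  1.072] [ 0.441 -0.183  0.05 ]
v2 [ 0.667 -0.21   0.075] [ 0.69  -0.018  1.072] [ 0.441 -0.233  0.05 ]
pot [ 0.607 -0.283  0.1  ] [ 0.632 -0.018  1.072] [ 0.441 -0.312  0.05 ]
beaker [0.431 0.214 0.095] [0.466 0.248 1.072] [ 0.397 -0.018  0.05 ]
```

```bash
python3 - <<'E'
from h import *
c=cam("top"); 
P=np.median([cloud(eyes.get_image("top")[1],c) for _ in range(5)],0)
v,u=np.mgrid[:400,:640]
def box(u0,u1,v0,v1): return (u>=u0)&(u<u1)&(v>=v0)&(v<v1)
B=box(245,345,125,215); Z=P[...,2]
def rect(m,n):
    m=(cv2.morphologyEx(m.astype(np.uint8),cv2.MORPH_OPEN,np.ones((2,2),np.uint8))>0)
    r=cv2.minAreaRect((P[m][:,:2]*1000).astype(np.float32)); print(n,m.sum(),np.round(r[0],1),np.round(r[1],1),round(r[2],2),np.round(np.median(Z[m])*1000,1))
rect(B&(Z>.14)&(Z<.16),"neigh")
rect(B&(Z>.064)&(Z<.078),"trough floor")
rect(box(380,440,195,245)&(Z>.093)&(Z<.11),"dosi")
# edge: per column, front-most pixel with z in .1-.11, lower part
pts=[];ends=[]
for k in range(290,332):
    rows=[r for r in range(172,196) if .1<Z[r,k]<.112]
    if rows:
        pts.append(P[rows,k].mean(0)); ends.append((k,rows[0],rows[-1]))
pts=np.array(pts); print(ends)
vx,vy,x0,y0=cv2.fitLine((pts[:,:2]*1000).astype(np.float32),cv2.DIST_HUBER,0,.01,.01).ravel()
print("edge line",vx,vy,x0,y0,"yaw",np.degrees(np.arctan2(-vx,vy)) , pts[:,2].mean(), len(pts)); print(np.round(pts*1000,1).tolist()[::4], np.round(pts[-3:]*1000,1))
# left edge bit
for k in range(253,264): 
    rows=[r for r in range(184,200) if .1<Z[r,k]<.112]; print(k,rows,np.round(P[rows,k].mean(0)*1000,1) if rows else '')
E
```

```text
neigh 419 [550.2  56.8] [39.1 54.7] 10.57 149.6
trough floor 887 [591.7  22.1] [ 43.5 165.6] 14.07 71.3
dosi 379 [ 494.2 -235.5] [37. 80.] 27.14 100.9
[(290, 185, 188), (291, 185, 188), (292, 185, 187), (293, 185, 187), (294, 185, 187), (295, 184, 187), (296, 184, 187), (297, 184, 187), (298, 184, 186), (299, 184, 186), (300, 183, 186), (301, 183, 186), (302, 183, 185), (303, 183, 185), (304, 183, 185), (305, 182, 185), (306, 182, 185), (307, 182, 184), (308, 182, 184), (309, 181, 184), (310, 181, 184), (311, 181, 184), (312, 181, 183), (313, 181, 183), (314, 180, 183), (315, 180, 183), (316, 180, 183), (317, 180, 182), (318, 180, 182), (319, 179, 182), (320, 179, 182), (321, 179, 182), (322, 179, 181), (323, 179, 181), (324, 178, 181), (325, 178, 181), (326, 178, 180), (327, 178, 180), (328, 177, 180), (329, 177, 180), (330, 178, 180)]
edge line 0.17892979 -0.98386186 579.5072 -14.044663 yaw -169.69257 0.10561863871879133 41
[[572.0, 28.7, 106.5], [572.9, 20.1, 105.8], [574.7, 11.5, 106.9], [576.8, 2.9, 105.8], [577.7, -5.6, 105.6], [579.7, -14.2, 104.9], [581.6, -22.9, 105.1], [582.4, -31.4, 106.1], [584.3, -40.0, 106.1], [586.3, -48.7, 105.6], [586.0, -57.2, 106.3]] [[587.1 -52.9 107.2]
 [587.1 -55.1 106.3]
 [586.  -57.2 106.3]]
253 [] 
254 [] 
255 [192, 193, 194, 195] [558.7 103.5 107.1]
256 [192, 193, 194, 195] [558.7 101.4 106.8]
257 [192, 193, 194, 195] [558.7  99.2 106.8]
258 [192, 193, 194, 195] [558.8  97.3 105.5]
259 [192, 193, 194] [559.7  95.1 105.9]
260 [192, 193, 194] [559.7  92.9 106. ]
261 [191, 192] [563.   90.9 104.8]
262 [191, 192] [562.7  88.6 106.5]
263 [191] [563.8  86.5 106. ]
```

```bash
python3 - <<'E'
from h import *
c=cam("top"); P=cloud(np.load("top0.npy"),c)
Q=P.reshape(-1,3); Q=Q[np.abs(Q[:,2])<.9]
for y in np.arange(.65,-.36,-.1):
    print(round(y,2),[ (round(float(np.percentile(q,99)),2) if len(q:=Q[(abs(Q[:,0]-x)<.05)&(abs(Q[:,1]-y)<.05)][:,2])>5 else None) for x in (.2,.3,.4,.5,.6,.7)])
s=observe(); M=R.from_rotvec(s["ee_rot"]).as_matrix(); print(np.round(M,3), np.degrees(np.arctan2(M[1,1],M[0,1])))
p,d=eyes.get_image("wrist"); cv2.imwrite("pics/w0.png",p[:,:,::-1]); print(cam("wrist")[1:])
E
```

```text
0.65 [-0.89, 0.01, 0.15, 0.16, None, None]
0.55 [0.25, 0.0, 0.18, 0.19, 0.2, 0.2]
0.45 [0.3, 0.0, 0.06, 0.28, 0.28, 0.28]
0.35 [-0.89, 0.01, 0.05, 0.29, 0.28, 0.28]
0.25 [-0.89, 0.0, 0.09, 0.28, 0.28, 0.51]
0.15 [-0.0, 0.01, 0.09, 0.05, 0.09, 0.51]
0.05 [0.0, 0.01, 0.02, 0.15, 0.15, 0.51]
-0.05 [-0.0, 0.0, 0.02, 0.07, 0.11, 0.51]
-0.15 [-0.0, 0.0, 0.1, 0.1, 0.05, 0.51]
-0.25 [-0.88, 0.01, 0.01, 0.1, 0.1, 0.51]
-0.35 [-0.88, 0.0, 0.01, 0.01, 0.1, 0.51]
[[-0.942  0.335 -0.   ]
 [ 0.335  0.942 -0.   ]
 [-0.    -0.    -1.   ]] 70.4116457966883
(array([0.1479356 , 0.60985078, 0.38467469]), array([[ 3.34901570e-01,  9.12983323e-01,  2.33028732e-01],
       [ 9.42253118e-01, -3.24495382e-01, -8.28360373e-02],
       [-1.11732907e-05,  2.47313968e-01, -9.68935396e-01]]))
```

View pics/w0.png

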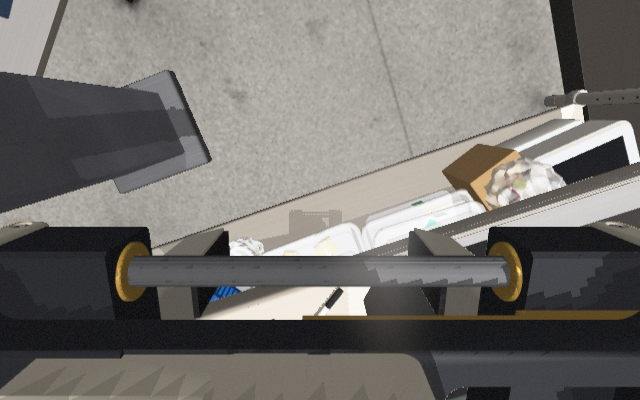

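>>> step_arm(
  series=[
    [[0.0918, 0.02, -0.04, 0, -2], [0.0918, 0.035, -0.08, 0, -4], [0.0918, 0.05, -0.12, 0, -6], [0.0918, 0.06, -0.16, 0, -8], [0.0918, 0.07, -0.2, 0, -10], [0.0918, 0.08, -0.24, 0, -13], [0.0918, 0.09, -0.28, 0, -16], [0.0918, 0.1, -0.32, 0, -19], [0.0918, 0.115, -0.36, 0, -22], [0.0918, 0.13, -0.4, 0, -25], [0.0918, 0.145, -0.44, 0, -28], [0.0918, 0.16, -0.48, 0, -31], [0.0918, 0.175, -0.515, 0, -34], [0.0918, 0.19, -0.55, 0, -37], [0.0918, 0.205, -0.585, 0, -40], [0.0918, 0.22, -0.62, 0, -42], [0.0918, 0.235, -0.655, 0, -43.6], [0.0918, 0.25, -0.69, 0, -43.6], [0.0918, 0.265, -0.725, 0, -43.6], [0.0918, 0.275, -0.76, 0, -43.6]],
  ],
)

```text
clock: 2.07
position: [0.4857, -0.1728, 0.2408]
ee_rot: [1.644, 2.676, 0.0]
force: [0.3, 0.0, -0.5]
width: 1.0
```

>>> step_arm(
  series=[
    [[0.0918, 0.004, -0.025, -0.02, 0], [0.0918, 0.0083, -0.0492, -0.04, 0], [0.0918, 0.0083, -0.0492, -0.07, 0], [0.0918, 0.0083, -0.0492, -0.07, 0], [0.0918, 0.0083, -0.0492, -0.07, 0]],
  ],
)

```text
clock: 2.48
position: [0.493, -0.2216, 0.17]
ee_rot: [-1.644, -2.674, 0.001]
force: [-0.8, 0.4, 0.2]
width: 0.998
```

```bash
python3 - <<'E'
from h import *
s=observe(); print(s["position"])
c=cam("wrist"); p,d=eyes.get_image("wrist"); b=p[:,:,::-1].copy()
T=s["position"]; M=R.from_rotvec(s["ee_rot"]).as_matrix()
Y=M[:,1];X=M[:,0]
for z in (.1,):
    for off in [(0,0),(.015,.028),(.015,-.028),(-.015,.028),(-.015,-.028)]:
        q=np.array([T[0],T[1],z])+Y*off[0]+X*off[1]; uv=proj(q,c)[0]; print(np.round(uv,1)); cv2.circle(b,tuple(int(round(a)) for a in uv),2,(0,255,0),-1)
cv2.imwrite("pics/w1.png",b); np.save("w1.npy",d)
E
```

```text
[ 0.49301559 -0.22160783  0.17001906]
[318.3 213.9]
[341.2 173.1]
[339.8 252.3]
[295.5 173.1]
[296.9 252.2]
```

View pics/w1.png

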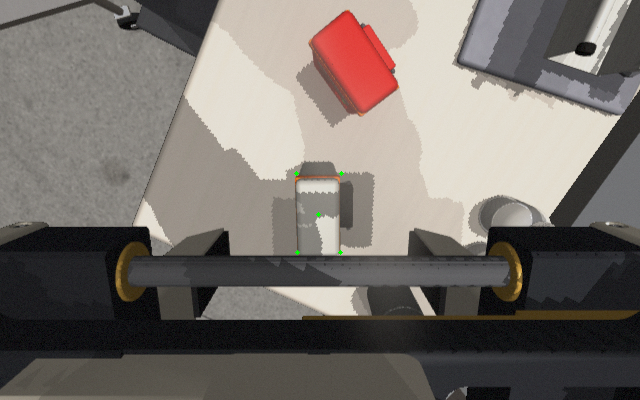

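>>> step_arm(
  series=[
    [[0.0918, 0.0012, -0.001, -0.03, 0], [0.0918, 0.0012, -0.001, -0.06, 0], [0.0918, 0.0012, -0.001, -0.08, 0], [0.0918, 0.0012, -0.001, -0.083, 0], [0.0918, 0.0012, -0.001, -0.083, 0]],
  ],
  squeeze=45,
)

```text
clock: 2.95
position: [0.4957, -0.2218, 0.089]
ee_rot: [-1.642, -2.678, -0.001]
force: [0.1, -0.7, 0.1]
width: 1.001
```

```bash
python3 - <<'E'
from h import *
s=observe(); print(s["position"],s["force"],s["clock"])
p,d=eyes.get_image("wrist"); cv2.imwrite("pics/w2.png",p[100:300,200:460,::-1].repeat(3,0).repeat(3,1))
p,d=eyes.get_image("scene"); cv2.imwrite("pics/s2.png",p[180:320,250:450,::-1].repeat(4,0).repeat(4,1))
E
```

```text
[ 0.49569607 -0.22178637  0.08904707] [ 0.14608489 -0.71533623  0.14142777] 2.95
```

View pics/w2.png

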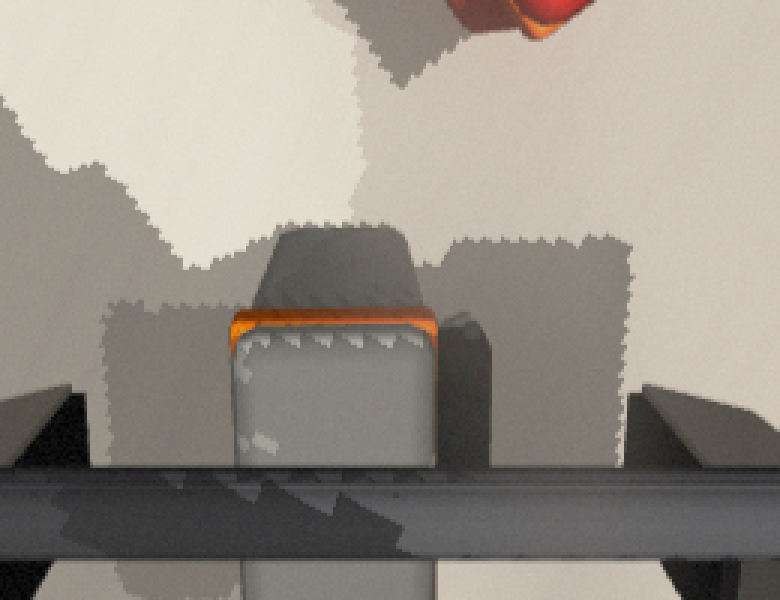

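View pics/s2.png

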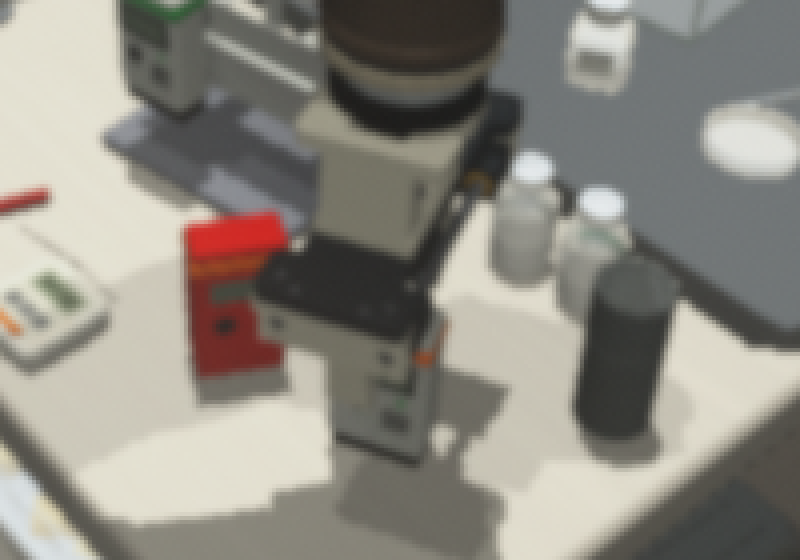

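>>> step_arm(
  series=[
    [[0.0918, -0.0024, -0.0012, -0.002, 0], [0.0918, -0.0024, -0.0012, -0.002, 0], [0.0918, -0.0024, -0.0012, -0.002, 0], [0.05, -0.0024, -0.0012, -0.002, 0], [0.028, -0.0024, -0.0012, -0.002, 0], [0.026, -0.0024, -0.0012, -0.002, 0], [0.026, -0.0024, -0.0012, -0.002, 0], [0.026, -0.0024, -0.0012, -0.002, 0], [0.026, -0.0024, -0.0012, -0.002, 0], [0.026, -0.0024, -0.0012, -0.002, 0]],
  ],
  squeeze=45,
)

```text
clock: 3.88
position: [0.4941, -0.2239, 0.0882]
ee_rot: [1.642, 2.676, 0.002]
force: [0.3, 0.7, -1.0]
width: 0.542
```

>>> step_arm(
  series=[
    [[0.026, 0, 0, 0, 0], [0.026, 0, 0, 0, 0], [0.026, 0, 0, 0, 0], [0.026, 0, 0, 0, 0], [0.026, 0, 0, 0, 0], [0.026, 0, 0, 0, 0], [0.026, 0, 0, 0, 0]],
  ],
  squeeze=45,
)

```text
clock: 4.47
position: [0.4941, -0.2239, 0.0882]
ee_rot: [1.642, 2.676, 0.002]
force: [-0.3, -0.3, -0.4]
width: 0.323
```

>>> step_arm(
  series=[
    [[0.026, 0, 0, 0, 0], [0.026, 0, 0, 0.01, 0], [0.026, 0, 0, 0.03, 0], [0.026, 0, 0, 0.06, 0], [0.026, 0, 0, 0.09, 0], [0.026, 0, 0, 0.12, 0], [0.026, 0, 0.02, 0.14, -2], [0.026, 0.005, 0.05, 0.152, -4], [0.026, 0.012, 0.08, 0.152, -7], [0.026, 0.02, 0.11, 0.152, -10], [0.026, 0.03, 0.14, 0.152, -13], [0.026, 0.04, 0.17, 0.152, -15], [0.026, 0.048, 0.19, 0.152, -16.7], [0.026, 0.0525, 0.205, 0.152, -16.7], [0.026, 0.0525, 0.209, 0.152, -16.7], [0.026, 0.0525, 0.209, 0.152, -16.7], [0.026, 0.0525, 0.209, 0.152, -16.7]],
  ],
  squeeze=45,
)

```text
clock: 5.88
position: [0.5461, -0.016, 0.2405]
ee_rot: [2.013, 2.408, 0.0]
force: [-0.6, -0.3, -1.2]
width: 0.328
```

```bash
python3 - <<'E'
from h import *
s=observe(); print(s["position"],s["force"],s["clock"],s["width"])
for n in("wrist","scene","top"):
    p,d=eyes.get_image(n); cv2.imwrite(f"pics/{n}3.png",p[:,:,::-1]); np.save(f"{n}3.npy",d)
a=cv2.imread("pics/scene3.png")[140:270,250:400]; cv2.imwrite("pics/s3.png",cv2.resize(a,None,fx=5,fy=4.6,interpolation=cv2.INTER_CUBIC))
E
```

```text
[ 0.54606944 -0.01599255  0.24050377] [-0.57165655 -0.28876216 -1.15814372] 5.8833 0.32770242087617035
```

View pics/wrist3.png

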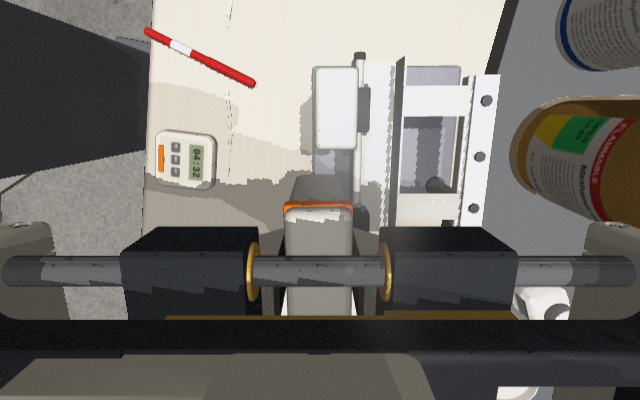

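View pics/s3.png

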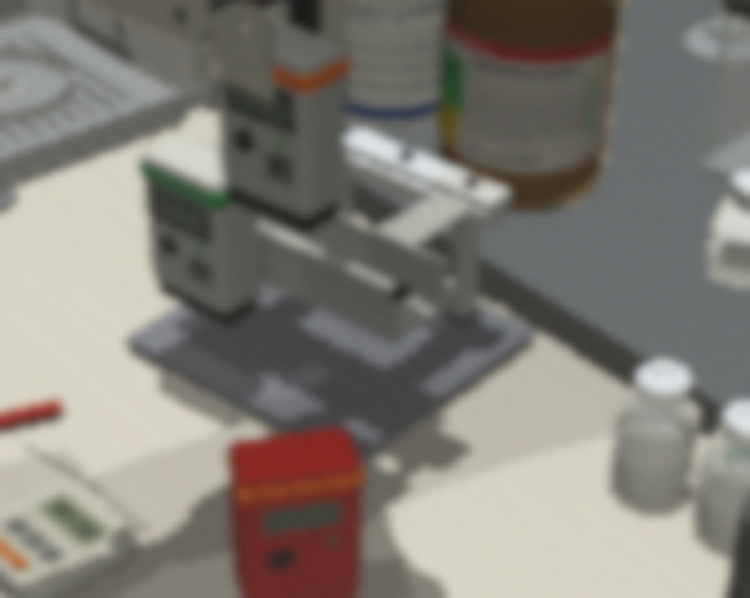

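```bash
python3 - <<'E'
from h import *
c=cam("wrist"); d=np.load("wrist3.npy"); P=cloud(d,c); Z=P[...,2]
s=observe(); T=s["position"]; M=R.from_rotvec(s["ee_rot"]).as_matrix(); print("tool y yaw",np.degrees(np.arctan2(M[1,1],M[0,1])))
print("camvec",c[1])
v,u=np.mgrid[:400,:640]
def box(u0,u1,v0,v1): return (u>=u0)&(u<u1)&(v>=v0)&(v<v1)
m=box(300,372,60,160)&(Z>.14)&(Z<.16)
r=cv2.minAreaRect((P[m][:,:2]*1000).astype(np.float32)); print("neigh",m.sum(),np.round(r[0],1),np.round(r[1],1),round(r[2],2),np.median(Z[m]))
pts=[]
for k in range(152,212):
    cols=[q for q in range(340,375) if .098<Z[k,q]<.112]
    if len(cols)>1: pts.append(np.r_[k,cols[0],cols[-1],P[k,cols].mean(0)*1000])
pts=np.array(pts); print(np.round(pts[::6],1))
vx,vy,x0,y0=cv2.fitLine(pts[:,3:5].astype(np.float32),cv2.DIST_HUBER,0,.01,.01).ravel()
print("edge yaw",np.degrees(np.arctan(-vx/vy)),x0,y0)
# own dosimeter top
m=box(270,370,205,255)&(Z>.24)&(Z<.27); print("own",P[m].mean(0) if m.any() else None)
b=cv2.imread("pics/wrist3.png")[40:260,270:420]; cv2.imwrite("pics/w3c.png",cv2.resize(b,None,fx=2.7,fy=2.7,interpolation=cv2.INTER_CUBIC))
for k in (160,180,200): print(k,np.round(Z[k,340:400]*1000).astype(int).tolist())
E
```

```text
tool y yaw 10.104364232697522
camvec [0.53501071 0.04771626 0.38440363]
neigh 3548 [547.3  53.5] [30.9 56.3] 10.79 0.14829772842421418
[[152.  353.  361.  573.2  23.2 104.4]
 [158.  353.  360.  573.7  18.2 104.7]
 [164.  353.  360.  574.8  13.2 104.5]
 [170.  353.  360.  575.9   8.1 104.4]
 [176.  353.  360.  576.9   3.  104.6]
 [182.  352.  360.  577.6  -2.3 104.1]
 [188.  352.  360.  578.7  -7.5 104.1]
 [194.  352.  359.  579.4 -12.9 104.1]
 [200.  352.  359.  580.4 -18.2 104.2]]
edge yaw 10.061118 577.684 -2.909749
own [ 5.43902078e-01 -1.45113681e-04  2.51085860e-01]
160 [12, 11, 13, 13, 11, 10, 13, 13, 12, 12, 77, 88, 96, 103, 103, 105, 104, 106, 105, 103, 104, 69, 70, 72, 70, 69, 71, 70, 69, 70, 70, 71, 70, 70, 70, 70, 71, 69, 70, 70, 69, 69, 70, 70, 70, 69, 70, 69, 71, 70, 70, 72, 75, 79, 85, 88, 91, 95, 99, 103]
180 [12, 10, 12, 13, 12, 11, 13, 14, 11, 70, 81, 90, 99, 104, 104, 106, 105, 105, 106, 104, 103, 69, 70, 70, 70, 71, 70, 69, 70, 69, 70, 69, 69, 70, 70, 70, 70, 68, 70, 70, 70, 69, 70, 71, 70, 70, 70, 69, 69, 70, 70, 76, 81, 85, 89, 92, 96, 99, 102, 102]
200 [235, 235, 235, 233, 233, 232, 231, 13, 12, 74, 85, 94, 102, 105, 105, 103, 106, 105, 105, 103, 69, 70, 69, 69, 70, 70, 70, 69, 70, 70, 71, 68, 70, 71, 70, 69, 71, 69, 70, 70, 71, 69, 70, 69, 71, 71, 70, 70, 70, 71, 77, 80, 85, 88, 94, 98, 101, 103, 102, 102]
```

View pics/w3c.png

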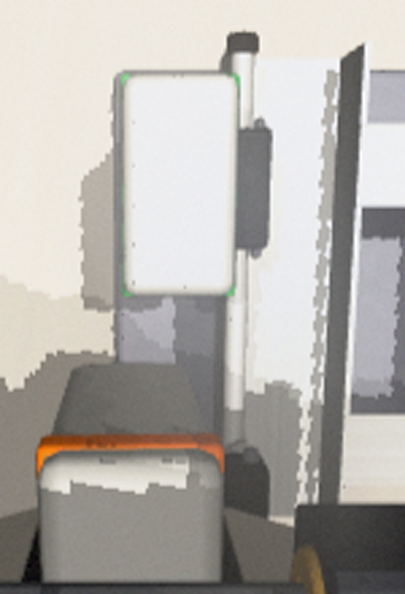

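>>> step_arm(
  series=[
    [[0.026, 0.006, 0.002, 0, 0], [0.026, 0.0109, 0.0032, 0, 0], [0.026, 0.0109, 0.0032, -0.01, 0], [0.026, 0.0109, 0.0032, -0.03, 0], [0.026, 0.0109, 0.0032, -0.05, 0], [0.026, 0.0109, 0.0032, -0.065, 0], [0.026, 0.0109, 0.0032, -0.075, 0], [0.026, 0.0109, 0.0032, -0.0795, 0], [0.026, 0.0109, 0.0032, -0.0795, 0], [0.026, 0.0109, 0.0032, -0.0795, 0]],
  ],
  squeeze=45,
)

```text
clock: 6.87
position: [0.5574, -0.0136, 0.1612]
ee_rot: [2.015, 2.406, 0.001]
force: [0.7, -0.1, -1.9]
width: 0.322
```

```bash
python3 - <<'E'
from h import *
s=observe(); print(s["position"],s["force"],s["ft_torque"],s["clock"],s["width"])
for n in("wrist","scene"):
    p,d=eyes.get_image(n); cv2.imwrite(f"pics/{n}4.png",p[:,:,::-1]); np.save(f"{n}4.npy",d)
b=cv2.imread("pics/wrist4.png")[0:260,240:440]; cv2.imwrite("pics/w4c.png",cv2.resize(b,None,fx=2.3,fy=2.3,interpolation=cv2.INTER_CUBIC))
a=cv2.imread("pics/scene4.png")[150:240,260:380]; cv2.imwrite("pics/s4.png",cv2.resize(a,None,fx=6,fy=6,interpolation=cv2.INTER_CUBIC))
E
```

```text
[ 0.55738371 -0.01355314  0.16123523] [ 0.69913874 -0.07722606 -1.93354161] [-0.06525906  0.03210406  0.00987748] 6.8667 0.3224025369294665
```

View pics/w4c.png

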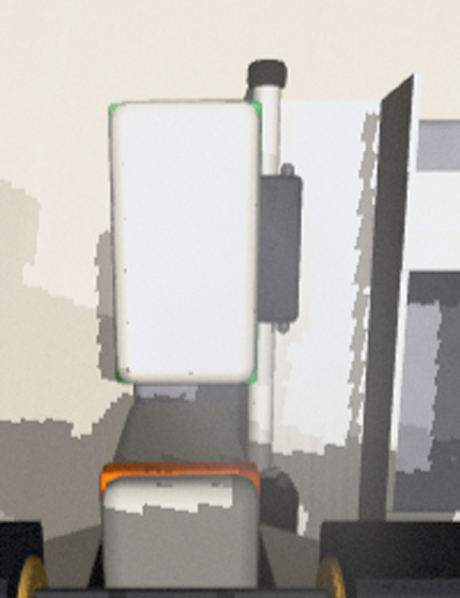

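View pics/s4.png

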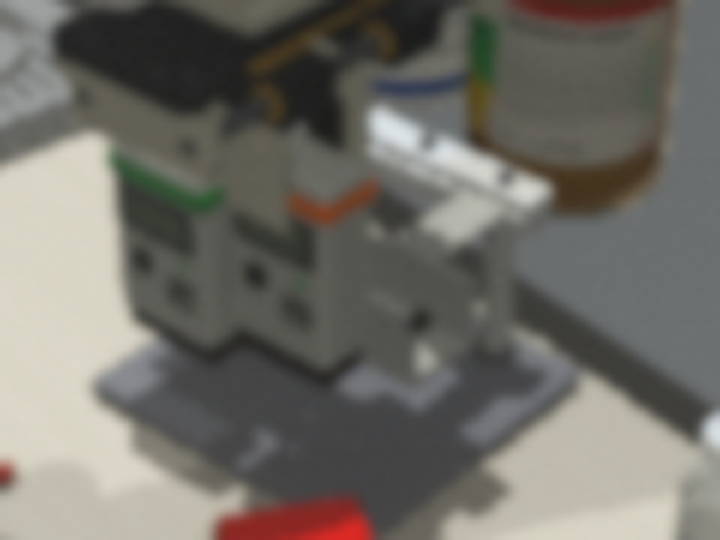

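```bash
python3 - <<'E'
from h import *
c=cam("wrist"); d=np.load("wrist4.npy"); P=cloud(d,c); Z=P[...,2]
v,u=np.mgrid[:400,:640]
def box(u0,u1,v0,v1): return (u>=u0)&(u<u1)&(v>=v0)&(v<v1)
ex=np.array([np.cos(np.radians(10.1)),np.sin(np.radians(10.1))]); ey=np.array([-ex[1],ex[0]])
T=observe()["position"]
L=np.stack([(P[...,:2]-T[:2])@ex,(P[...,:2]-T[:2])@ey],-1)*1000  # local
m=box(280,360,40,172)&(Z>.14)&(Z<.16)
q=L[m]; print("neigh local x",np.percentile(q[:,0],[.5,50,99.5]),"y",np.percentile(q[:,1],[.5,99.5]),np.median(Z[m])); r=cv2.minAreaRect(q.astype(np.float32)); print(r)
m=box(284,354,206,250)&(Z>.16)&(Z<.185); q=L[m]; print("own",m.sum(),np.percentile(q[:,0],[.5,50,99.5]),np.median(Z[m]))
for k in range(170,200,4):
    cols=[j for j in range(340,380) if .098<Z[k,j]<.112]; print(k,cols[:1],cols[-1:],np.round(L[k,cols[0]],1),np.round(L[k,cols[-1]],1),Z[k,cols].max().round(4))
m=box(340,385,20,45); 
for k in range(22,48,3): 
    cols=[j for j in range(340,380) if .098<Z[k,j]<.125]; print(k,[ (np.round(L[k,j],1).tolist(),round(float(Z[k,j]),3)) for j in cols[::6]])
E
```

```text
neigh local x [-13.44201907   1.39245729  16.7307922 ] y [40.2751026 95.6558856] 0.14890883202112107
((1.630716323852539, 68.30860900878906), (30.850664138793945, 56.675376892089844), 0.32207855582237244)
own 3039 [-14.56182374   0.39133714  15.46264931] 0.1733179675959934
170 [347] [358] [18.7 31.5] [25.1 32.1] 0.1061
174 [347] [358] [18.7 29.1] [25.3 29.5] 0.106
178 [347] [358] [18.9 26.3] [25.5 26.9] 0.1067
182 [340] [358] [14.6 23.5] [25.4 24.5] 0.1065
186 [347] [358] [18.8 21.6] [25.8 21.4] 0.1063
190 [347] [357] [18.8 19.1] [25.2 18.9] 0.1064
194 [347] [357] [18.9 16.4] [25.1 16.7] 0.1064
198 [347] [357] [19.  13.8] [25.1 14.1] 0.1071
22 []
25 []
28 [([17.3, 112.0], 0.104), ([20.2, 111.0], 0.108), ([23.6, 111.1], 0.107)]
31 [([17.3, 110.4], 0.104), ([20.5, 110.0], 0.106), ([23.7, 109.8], 0.107)]
34 [([17.4, 109.1], 0.103), ([20.5, 108.4], 0.106), ([23.8, 108.4], 0.106)]
37 [([17.5, 107.6], 0.103), ([20.6, 107.0], 0.106), ([23.9, 106.9], 0.106)]
40 [([18.3, 106.6], 0.1), ([21.1, 105.2], 0.107), ([24.8, 105.9], 0.103)]
43 [([18.4, 104.9], 0.1), ([21.2, 103.8], 0.106), ([24.7, 104.1], 0.104)]
46 [([20.6, 102.1], 0.107), ([24.1, 102.4], 0.105)]
```

>>> step_arm(
  series=[
    [[0.026, 0.001, 0.0002, 0, 0], [0.026, 0.002, 0.0004, 0, 0], [0.026, 0.002, 0.0004, 0, 0], [0.026, 0.002, 0.0004, 0, 0]],
  ],
  squeeze=45,
)

```text
clock: 7.3
position: [0.5599, -0.013, 0.1621]
ee_rot: [2.014, 2.405, 0.003]
force: [-1.0, -0.5, -2.2]
width: 0.326
```

>>> step_arm(
  series=[
    [[0.026, 0.001, 0.0002, 0, 0], [0.026, 0.001, 0.0002, 0, 0], [0.026, 0.001, 0.0002, 0, 0]],
  ],
  squeeze=45,
)

```text
clock: 7.55
position: [0.5608, -0.0128, 0.162]
ee_rot: [2.015, 2.405, 0.003]
force: [-0.8, 0.2, -1.8]
width: 0.321
```

```bash
python3 - <<'E'
from h import *
F=[]
for i in range(3):
    eyes.get_image("wrist"); s=observe(); F.append(np.r_[s["force"],s["ft_torque"]]); 
print(np.round(F,2),s["position"],s["clock"])
E
```

```text
[[-1.03 -0.77 -1.32 -0.13  0.3  -0.05]
 [-1.29 -0.97 -0.67 -0.13  0.28  0.03]
 [-1.72  0.53 -1.73 -0.13  0.39 -0.05]] [ 0.56075665 -0.01280942  0.16197875] 7.7
```

>>> step_arm(
  series=[
    [[0.026, 0, 0, -0.002, 0], [0.026, 0, 0, -0.005, 0], [0.026, 0, 0, -0.007, 0], [0.026, 0, 0, -0.008, 0], [0.026, 0, 0, -0.008, 0], [0.026, 0, 0, -0.008, 0]],
  ],
  squeeze=45,
)

```text
clock: 8.2
position: [0.5607, -0.0128, 0.1539]
ee_rot: [2.015, 2.405, 0.003]
force: [-1.2, -0.1, -1.6]
width: 0.32
```

```bash
cat > ff.py <<'E'
from h import *
F=[]
for i in range(3):
    eyes.get_image("wrist"); s=observe(); F.append(np.r_[s["force"],s["ft_torque"]]); 
print(np.round(np.mean(F,0),2),np.round(s["position"],4),round(s["clock"],2),"ux",round(float(s["position"][:2]@[.9845,.1754]),4),"under",round(s["position"][2]-.0882,4))
E
python3 ff.py
```

```text
[-0.55 -0.16 -2.12 -0.09  0.32  0.03] [ 0.5607 -0.0128  0.154 ] 8.35 ux 0.5498 under 0.0658
```

>>> step_arm(
  series=[
    [[0.026, 0, 0, -0.001, 0], [0.026, 0, 0, -0.002, 0], [0.026, 0, 0, -0.003, 0], [0.026, 0, 0, -0.003, 0]],
  ],
  squeeze=45,
)

```text
clock: 8.68
position: [0.5607, -0.0128, 0.1508]
ee_rot: [2.015, 2.405, 0.003]
force: [-1.7, 0.3, -0.8]
width: 0.326
```

```bash
python3 ff.py
```

```text
[-0.77 -0.57 -1.26 -0.12  0.28 -0.02] [ 0.5607 -0.0128  0.1509] 8.83 ux 0.5498 under 0.0627
```

>>> step_arm(
  series=[
    [[0.026, 0, 0, -0.001, 0], [0.026, 0, 0, -0.002, 0], [0.026, 0, 0, -0.003, 0], [0.026, 0, 0, -0.003, 0]],
  ],
  squeeze=45,
)

```text
clock: 9.17
position: [0.5608, -0.0128, 0.1478]
ee_rot: [2.014, 2.405, 0.003]
force: [-0.4, 0.4, -1.8]
width: 0.322
```

```bash
python3 ff.py
```

```text
[-1.13 -0.32 -1.46 -0.13  0.23 -0.03] [ 0.5607 -0.0128  0.148 ] 9.32 ux 0.5498 under 0.0598
```

>>> step_arm(
  series=[
    [[0.026, 0, 0, -0.001, 0], [0.026, 0, 0, -0.002, 0], [0.026, 0, 0, -0.003, 0], [0.026, 0, 0, -0.003, 0]],
  ],
  squeeze=45,
)

```text
clock: 9.65
position: [0.5608, -0.0128, 0.1449]
ee_rot: [2.015, 2.405, 0.003]
force: [-2.3, -0.1, 1.4]
width: 0.322
```

```bash
python3 ff.py; python3 - <<'E'
from h import *
p,d=eyes.get_image("scene"); a=p[150:240,260:380,::-1]; cv2.imwrite("pics/s5.png",cv2.resize(a,None,fx=6,fy=6,interpolation=cv2.INTER_CUBIC))
p,d=eyes.get_image("wrist"); cv2.imwrite("pics/w5.png",cv2.resize(p[0:260,240:440,::-1],None,fx=2.3,fy=2.3,interpolation=cv2.INTER_CUBIC))
P=cloud(d,cam("wrist")); q=P[20:190,280:375]; z=q[...,2]; m=(z>.125)&(z<.16); print("neigh z",np.median(z[m]), m.sum())
E
```

```text
[-1.47  0.26  0.33 -0.08  0.3  -0.06] [ 0.5608 -0.0128  0.145 ] 9.8 ux 0.5499 under 0.0568
neigh z 0.1447618908811553 8753
```

View pics/s5.png

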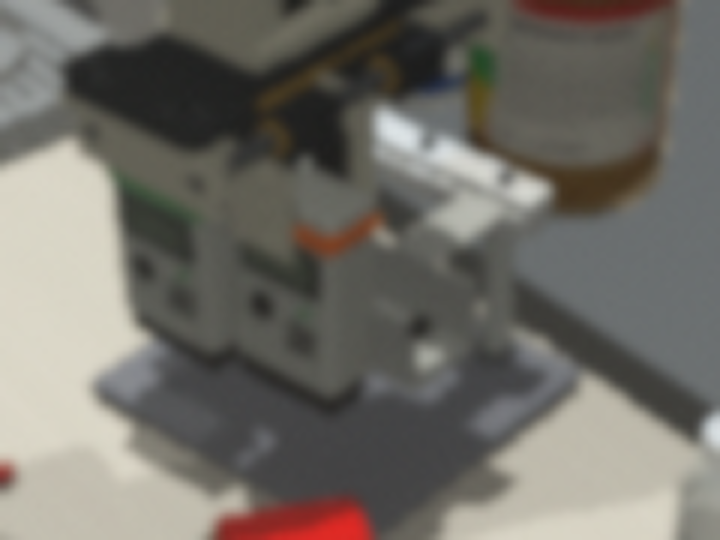

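View pics/w5.png

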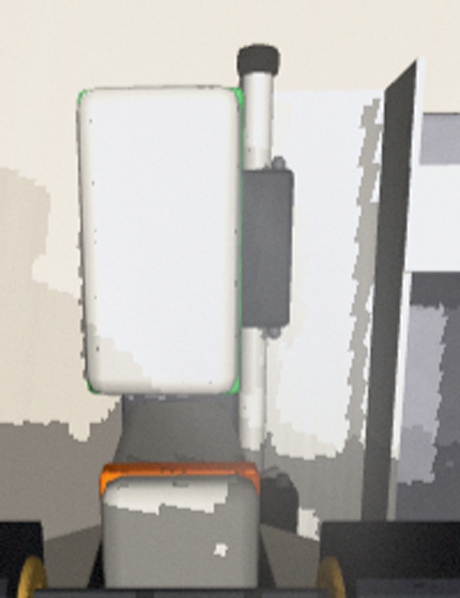

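>>> step_arm(
  series=[
    [[0.026, 0, 0, -0.001, 0], [0.026, 0, 0, -0.002, 0], [0.026, 0, 0, -0.003, 0], [0.026, 0, 0, -0.003, 0]],
  ],
  squeeze=45,
)

```text
clock: 10.23
position: [0.561, -0.0128, 0.142]
ee_rot: [2.014, 2.405, 0.003]
force: [-0.7, -0.2, 2.7]
width: 0.326
```

```bash
cat >> ff.py <<'E'
p,d=eyes.get_image("wrist")
P=cloud(d,cam("wrist")); z=P[50:150,290:335,2]; print("neigh z",np.median(z))
E
python3 ff.py
```

```text
[-1.5  -0.08  3.23  0.    0.31 -0.11] [ 0.561  -0.0128  0.1421] 10.38 ux 0.55 under 0.0539
neigh z 0.141780508910563
```

>>> step_arm(
  series=[
    [[0.026, 0, 0, -0.001, 0], [0.026, 0, 0, -0.002, 0], [0.026, 0, 0, -0.003, 0], [0.026, 0, 0, -0.003, 0]],
  ],
  squeeze=45,
)

```text
clock: 10.77
position: [0.5612, -0.0128, 0.1391]
ee_rot: [2.014, 2.405, 0.004]
force: [-1.6, 0.5, 5.3]
width: 0.322
```

```bash
python3 ff.py
```

```text
[-1.68  0.52  5.59 -0.01  0.38 -0.12] [ 0.5612 -0.0128  0.1393] 10.92 ux 0.5503 under 0.0511
neigh z 0.1389098858009599
```

>>> step_arm(
  series=[
    [[0.026, 0, 0, -0.001, 0], [0.026, 0, 0, -0.002, 0], [0.026, 0, 0, -0.002, 0]],
  ],
  squeeze=45,
)

```text
clock: 11.22
position: [0.5613, -0.0129, 0.1374]
ee_rot: [2.014, 2.404, 0.004]
force: [-1.9, 0.4, 6.3]
width: 0.323
```

```bash
python3 ff.py
```

```text
[-2.37 -0.16  6.84 -0.04  0.54 -0.13] [ 0.5613 -0.0129  0.1374] 11.37 ux 0.5503 under 0.0492
neigh z 0.13729191925077341
```

>>> step_arm(
  series=[
    [[0.026, 0, 0, -0.001, 0], [0.026, 0, 0, -0.0015, 0], [0.026, 0, 0, -0.0015, 0]],
  ],
  squeeze=45,
)

```text
clock: 11.67
position: [0.5614, -0.0129, 0.1361]
ee_rot: [2.014, 2.404, 0.005]
force: [-2.8, 0.6, 7.5]
width: 0.325
```

```bash
python3 ff.py
```

```text
[-2.84  0.24  7.69  0.01  0.55 -0.15] [ 0.5614 -0.0129  0.1362] 11.82 ux 0.5505 under 0.048
neigh z 0.13607300500247207
```

>>> step_arm(
  series=[
    [[0.026, 0, 0, -0.0012, 0], [0.026, 0, 0, -0.0012, 0], [0.026, 0, 0, -0.0012, 0]],
  ],
  squeeze=45,
)

```text
clock: 12.12
position: [0.5615, -0.013, 0.1353]
ee_rot: [2.014, 2.404, 0.005]
force: [-3.0, 1.0, 7.7]
width: 0.319
```

```bash
python3 ff.py
```

```text
[-3.24  0.62  8.13  0.    0.61 -0.12] [ 0.5615 -0.013   0.1353] 12.27 ux 0.5505 under 0.0471
neigh z 0.13519788896552476
```

>>> step_arm(
  series=[
    [[0.026, 0, 0, -0.0015, 0], [0.026, 0, 0, -0.0015, 0], [0.026, 0, 0, -0.0015, 0]],
  ],
  squeeze=45,
)

```text
clock: 12.57
position: [0.5616, -0.013, 0.1341]
ee_rot: [2.015, 2.404, 0.006]
force: [-2.8, -0.2, 7.9]
width: 0.322
```

```bash
python3 ff.py
```

```text
[-3.07  0.43  9.04  0.06  0.71 -0.09] [ 0.5616 -0.013   0.1341] 12.72 ux 0.5507 under 0.0459
neigh z 0.13401003176435006
```

```bash
python3 - <<'E'
from h import *
p,d=eyes.get_image("wrist"); cv2.imwrite("pics/w6.png",cv2.resize(p[0:260,240:440,::-1],None,fx=2.3,fy=2.3,interpolation=cv2.INTER_CUBIC))
P=cloud(d,cam("wrist")); Z=P[...,2]; T=observe()["position"]
print("own top-TCP",np.median(Z[215:245,295:340])-T[2])
for r in range(30,172,15): print(r,np.round(np.median(Z[r:r+8,285:310])*1000,1),np.round(np.median(Z[r:r+8,310:335])*1000,1), "edge", np.round(np.percentile(Z[r:r+8,342:372],[50,90])*1000,1))
for k in range(172,206,6): print(k,np.round(Z[k,336:366]*1000).astype(int).tolist())
p,d=eyes.get_image("top"); Pt=cloud(d,cam("top"));
ex=np.array([.9845,.1754]);L=(Pt[...,:2]-T[:2])@np.array([[.9845,-.1754],[.1754,.9845]]); 
m=(abs(L[...,1]-.068)<.022)&(abs(L[...,0])<.01)&(Pt[...,2]<.2); print("top neigh z",np.median(Pt[m][:,2]),m.sum())
p,d=eyes.get_image("scene"); a=p[150:240,260:380,::-1]; cv2.imwrite("pics/s6.png",cv2.resize(a,None,fx=6,fy=6,interpolation=cv2.INTER_CUBIC))
E
```

```text
own top-TCP 0.011976104420259925
30 -0.1 0.2 edge [ 1.6 93.2]
45 133.3 134.5 edge [59.7 93.3]
60 133.3 134.5 edge [88.9 93.3]
75 133.4 134.5 edge [105.7 106.9]
90 133.2 134.4 edge [105.8 106.9]
105 133.2 134.5 edge [105.7 106.8]
120 133.3 134.4 edge [105.5 106.9]
135 133.3 134.4 edge [105.3 106.7]
150 133.1 134.5 edge [59.6 93. ]
165 131.7 133.2 edge [59.6 93.1]
172 [11, 12, 13, 13, 11, 11, 12, 12, 91, 92, 93, 92, 93, 92, 93, 93, 93, 93, 92, 92, 60, 58, 58, 58, 59, 59, 59, 58, 59, 58]
178 [71, 70, 68, 12, 13, 13, 12, 13, 92, 92, 93, 92, 92, 92, 93, 93, 93, 92, 92, 91, 59, 58, 59, 59, 59, 60, 59, 58, 61, 59]
184 [92, 91, 90, 89, 87, 11, 13, 12, 91, 92, 93, 93, 93, 93, 92, 92, 93, 93, 92, 90, 58, 58, 58, 59, 58, 59, 59, 59, 60, 58]
190 [108, 107, 108, 106, 107, 105, 104, 94, 93, 93, 92, 92, 92, 93, 92, 93, 94, 93, 91, 59, 58, 58, 58, 58, 59, 59, 59, 58, 59, 58]
196 [122, 121, 121, 121, 121, 119, 119, 117, 117, 112, 91, 93, 94, 94, 92, 93, 94, 92, 92, 58, 60, 59, 59, 59, 59, 58, 59, 59, 59, 59]
202 [135, 135, 134, 135, 135, 134, 134, 134, 134, 134, 135, 135, 135, 134, 135, 92, 92, 93, 92, 58, 58, 58, 59, 59, 59, 59, 59, 58, 59, 60]
top neigh z nan 0
  return _methods._mean(a, axis=axis, dtype=dtype,
  ret = ret.dtype.type(ret / rcount)
```

View pics/w6.png

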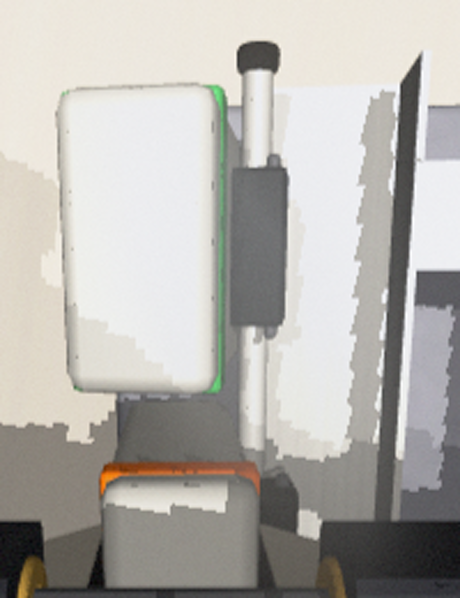

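View pics/s6.png

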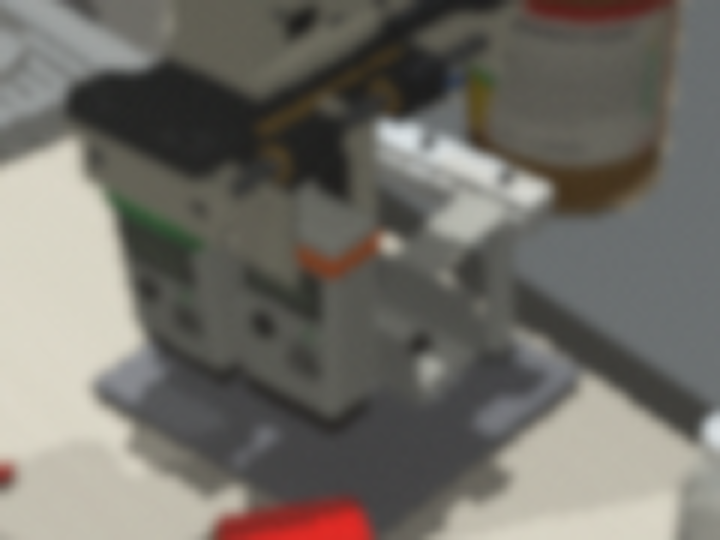

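```bash
sed -i '$d' ff.py; cat >> ff.py <<'E'
P=cloud(d,cam("wrist")); z=P[50:150,290:335,2]; T=s["position"]
e=[np.median(np.sort(P[k,338:372,2][(P[k,338:372,2]<.11)])[-9:-2]) for k in range(166,186)]
print("neigh z",np.median(z),"edge z",np.median(e), "edge local", np.median(e)-(T[2]-.0882),"own-TCP",np.median(P[215:245,295:340,2])-T[2])
E
python3 ff.py
```

```text
[-3.16  0.29  9.    0.03  0.64 -0.09] [ 0.5616 -0.013   0.1341] 13.07 ux 0.5507 under 0.0459
neigh z 0.13399036152537486 edge z 0.09257315573381475 edge local 0.04663136715220914 own-TCP 0.011883039924593636
```

>>> step_arm(
  series=[
    [[0.026, 0, 0, -0.0012, 0], [0.026, 0, 0, -0.0012, 0], [0.026, 0, 0, -0.0012, 0]],
  ],
  squeeze=45,
)

```text
clock: 13.37
position: [0.5617, -0.013, 0.1333]
ee_rot: [2.015, 2.404, 0.007]
force: [-2.8, 0.6, 9.7]
width: 0.321
```

```bash
python3 ff.py
```

```text
[-2.99  0.3   9.56  0.04  0.73 -0.13] [ 0.5617 -0.013   0.1333] 13.52 ux 0.5507 under 0.0451
neigh z 0.13309710123558363 edge z 0.09179078240192666 edge local 0.0466770340215905 own-TCP 0.011950455480315703
```

>>> step_arm(
  series=[
    [[0.026, 0, 0, -0.0012, 0], [0.026, 0, 0, -0.0012, 0], [0.026, 0, 0, -0.0012, 0]],
  ],
  squeeze=45,
)

```text
clock: 13.82
position: [0.5618, -0.013, 0.1325]
ee_rot: [2.015, 2.404, 0.008]
force: [-3.9, 1.1, 10.5]
width: 0.325
```

```bash
python3 ff.py
```

```text
[-3.65  0.21 10.13  0.09  0.79 -0.11] [ 0.5618 -0.013   0.1326] 13.97 ux 0.5508 under 0.0444
neigh z 0.13220309676461012 edge z 0.09114921088022546 edge local 0.04679735243833183 own-TCP 0.011946849335067511
```

>>> step_arm(
  series=[
    [[0.026, 0, 0, -0.0012, 0], [0.026, 0, 0, -0.0012, 0], [0.026, 0, 0, -0.0012, 0]],
  ],
  squeeze=45,
)

```text
clock: 14.27
position: [0.5619, -0.013, 0.1318]
ee_rot: [2.015, 2.404, 0.009]
force: [-4.5, 0.9, 9.5]
width: 0.32
```

```bash
python3 ff.py
```

```text
[-3.95  0.12 10.61  0.07  0.82 -0.12] [ 0.5619 -0.013   0.1318] 14.42 ux 0.5509 under 0.0436
neigh z 0.13140018221952132 edge z 0.09050435801660259 edge local 0.0468693819283135 own-TCP 0.01196389459929792
```

>>> step_arm(
  series=[
    [[0.026, -0.0008, -0.0001, -0.0003, 0], [0.026, -0.0008, -0.0001, -0.0003, 0], [0.026, -0.0008, -0.0001, -0.0003, 0]],
  ],
  squeeze=45,
)

```text
clock: 14.72
position: [0.5617, -0.013, 0.1322]
ee_rot: [2.014, 2.403, 0.011]
force: [-3.1, -0.4, 10.5]
width: 0.326
```

```bash
python3 ff.py
```

```text
[-3.28  0.67 10.97  0.08  0.55 -0.12] [ 0.5617 -0.013   0.1322] 14.87 ux 0.5508 under 0.044
neigh z 0.13191716933017633 edge z 0.09088873955762972 edge local 0.04686913934125958 own-TCP 0.011940271064396463
```

```bash
python3 - <<'E'
from h import *
s=observe();M=R.from_rotvec(s["ee_rot"]).as_matrix(); print(np.round(M,4)); ex=np.array([.9845,.1754,0]); ey=np.array([-.1754,.9845,0])
print("down axis: tilt to +x(deg)",np.degrees(M[:,2]@ex),"to +y",np.degrees(M[:,2]@ey))
E
```

```text
[[-1.746e-01  9.846e-01  8.900e-03]
 [ 9.846e-01  1.746e-01  1.300e-03]
 [-3.000e-04  9.000e-03 -1.000e+00]]
down axis: tilt to +x(deg) 0.5141584367964424 to +y -0.015036482854316307
```

>>> step_arm(
  series=[
    [[0.026, 0, 0, -0.0014, 0], [0.026, 0, 0, -0.0014, 0], [0.026, 0, 0, -0.0014, 0]],
  ],
  squeeze=45,
)

```text
clock: 15.17
position: [0.5619, -0.013, 0.1313]
ee_rot: [2.014, 2.403, 0.011]
force: [-3.5, 0.3, 11.2]
width: 0.324
```

```bash
python3 ff.py
```

```text
[-3.6   1.43 10.76  0.07  0.84 -0.11] [ 0.5619 -0.013   0.1313] 15.32 ux 0.5509 under 0.0431
neigh z 0.13087933114612382 edge z 0.08999458453927417 edge local 0.04685656837820734 own-TCP 0.011948553290981101
```

>>> step_arm(
  series=[
    [[0.026, 0, 0, -0.0012, 0], [0.026, 0, 0, -0.0012, 0], [0.026, 0, 0, -0.0012, 0]],
  ],
  squeeze=45,
)

```text
clock: 15.62
position: [0.562, -0.013, 0.1307]
ee_rot: [2.015, 2.403, 0.012]
force: [-3.7, 0.9, 11.2]
width: 0.323
```

```bash
python3 ff.py
```

```text
[-3.91  1.15 11.86  0.13  0.91 -0.08] [ 0.562  -0.013   0.1307] 15.77 ux 0.551 under 0.0425
neigh z 0.13011963806429125 edge z 0.08924639269770394 edge local 0.046761426759588595 own-TCP 0.011984373121951553
```

>>> step_arm(
  series=[
    [[0.026, -0.0008, -0.0001, -0.0004, 0], [0.026, -0.0016, -0.0003, -0.0004, 0], [0.026, -0.0016, -0.0003, -0.0004, 0], [0.026, -0.0016, -0.0003, -0.0004, 0]],
  ],
  squeeze=45,
)

```text
clock: 16.15
position: [0.5616, -0.0132, 0.1313]
ee_rot: [2.013, 2.401, 0.016]
force: [-1.1, 0.7, 11.4]
width: 0.322
```

```bash
python3 ff.py
```

```text
[-1.36  1.4  11.16  0.21  0.16 -0.08] [ 0.5616 -0.0132  0.1312] 16.3 ux 0.5506 under 0.043
neigh z 0.13132062060053268 edge z 0.0904457359080929 edge local 0.04740667931874987 own-TCP 0.01197428178033455
```

>>> step_arm(
  series=[
    [[0.026, -0.0003, 0, -0.0012, 0], [0.026, -0.0003, 0, -0.0014, 0], [0.026, -0.0003, 0, -0.0014, 0]],
  ],
  squeeze=45,
)

```text
clock: 16.6
position: [0.5618, -0.0132, 0.1305]
ee_rot: [2.013, 2.401, 0.017]
force: [-3.7, 1.1, 11.1]
width: 0.324
```

```bash
python3 ff.py
```

```text
[-3.73  0.43 11.34  0.09  0.67 -0.12] [ 0.5618 -0.0132  0.1305] 16.75 ux 0.5508 under 0.0423
neigh z 0.13052036673481077 edge z 0.08974719645793976 edge local 0.04743508327390132 own-TCP 0.011990887486114404
```

>>> step_arm(
  series=[
    [[0.026, -0.0008, -0.0001, -0.0006, 0], [0.026, -0.0018, -0.0003, -0.0008, 0], [0.026, -0.0018, -0.0003, -0.0008, 0], [0.026, -0.0018, -0.0003, -0.0008, 0]],
  ],
  squeeze=45,
)

```text
clock: 17.13
position: [0.5605, -0.0136, 0.13]
ee_rot: [2.012, 2.4, 0.018]
force: [-0.6, 0.2, 4.3]
width: 0.326
```

```bash
python3 ff.py
```

```text
[ 0.27 -0.21  4.91 -0.2  -0.09 -0.01] [ 0.5605 -0.0137  0.1299] 17.28 ux 0.5494 under 0.0417
neigh z 0.14009680229797294 edge z 0.09760130908914273 edge local 0.055928036221034 own-TCP 0.011917679050415436
```

>>> step_arm(
  series=[
    [[0.026, 0, 0, 0.001, 0], [0.026, 0, 0, 0.002, 0], [0.026, 0, 0, 0.003, 0], [0.026, 0, 0, 0.004, 0], [0.026, 0, 0, 0.004, 0]],
  ],
  squeeze=45,
)

```text
clock: 17.75
position: [0.5604, -0.0136, 0.1339]
ee_rot: [2.013, 2.4, 0.018]
force: [1.1, -1.2, 1.1]
width: 0.321
```

```bash
python3 ff.py
```

```text
[ 0.46 -0.72  0.93 -0.23 -0.12 -0.01] [ 0.5604 -0.0136  0.1338] 17.9 ux 0.5493 under 0.0456
neigh z 0.14464689148362697 edge z 0.10134568922767043 edge local 0.05577201091054265 own-TCP 0.011867529375975239
```

>>> step_arm(
  series=[
    [[0.026, 0, 0, 0.001, 0], [0.026, 0, 0, 0.002, 0], [0.026, 0, 0, 0.0026, 0], [0.026, 0, 0, 0.0026, 0]],
  ],
  squeeze=45,
)

```text
clock: 18.28
position: [0.5601, -0.0135, 0.1363]
ee_rot: [2.013, 2.401, 0.017]
force: [-0.1, -0.6, -1.2]
width: 0.323
```

```bash
python3 ff.py;  python3 - <<'E'
from h import *
s=observe();M=R.from_rotvec(s["ee_rot"]).as_matrix(); ex=np.array([.9845,.1754,0]); print("tilt",np.degrees(M[:,2]@ex))
E
```

```text
[-0.28  0.08 -1.29 -0.08  0.04  0.02] [ 0.5601 -0.0135  0.1362] 18.43 ux 0.5491 under 0.048
neigh z 0.14747809823154245 edge z 0.1037998868439629 edge local 0.055781930119562076 own-TCP 0.011879282783266915
tilt 0.8095746906858919
```

>>> step_arm(
  series=[
    [[0.034, 0, 0, 0, 0], [0.034, 0, 0, 0, 0], [0.06, 0, 0, 0, 0], [0.06, 0, 0, 0, 0], [0.06, 0, 0, 0, 0], [0.06, 0, 0, 0, 0], [0.06, 0, 0, 0, 0], [0.06, 0, 0, 0, 0], [0.06, 0, 0, 0, 0], [0.06, 0, 0, 0, 0]],
  ],
)

```text
clock: 19.32
position: [0.5601, -0.0135, 0.1362]
ee_rot: [2.013, 2.401, 0.018]
force: [0.3, 0.1, 0.4]
width: 0.654
```

```bash
python3 ff.py; python3 - <<'E'
from h import *
p,d=eyes.get_image("wrist"); cv2.imwrite("pics/w7.png",p[:,:,::-1]); print(observe()["width"])
E
```

```text
[-0.02 -0.08 -0.36 -0.1   0.05  0.01] [ 0.5601 -0.0136  0.1362] 19.47 ux 0.549 under 0.048
neigh z 0.14586098944175918 edge z 0.10239956595826281 edge local 0.05439731863381471 own-TCP 0.009724330104108753
0.6525418949161922
```

View pics/w7.png

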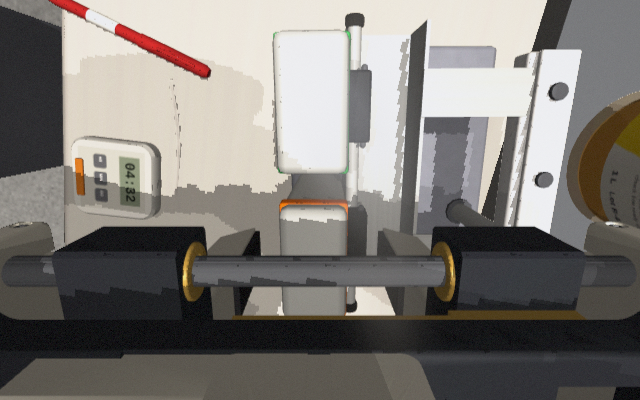

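The jaws are clear of the case on both sides (jaw inner faces at about column 245 and 400, case at 280–348). The dosimeter now hangs on the edge, with its dark clip at (357,215). I'll lift straight up and back away.

>>> step_arm(
  series=[
    [[0.06, 0, 0, 0.01, 0], [0.06, 0, 0, 0.03, 0], [0.06, 0, 0, 0.06, 0], [0.06, 0, 0, 0.09, 0], [0.06, -0.01, 0, 0.12, 0], [0.06, -0.04, -0.03, 0.13, 0], [0.06, -0.07, -0.06, 0.13, 0], [0.06, -0.1, -0.09, 0.13, 0], [0.06, -0.13, -0.12, 0.13, 0], [0.06, -0.14, -0.15, 0.13, 0], [0.06, -0.14, -0.18, 0.13, 0], [0.06, -0.14, -0.2, 0.13, 0], [0.06, -0.14, -0.2, 0.13, 0], [0.06, -0.14, -0.2, 0.13, 0]],
  ],
)

```text
clock: 20.73
position: [0.4198, -0.2146, 0.2668]
ee_rot: [2.016, 2.397, 0.018]
force: [-0.3, -0.3, -1.0]
width: 0.654
```

```bash
python3 - <<'E'
from h import *
c=cam("top"); p,d=eyes.get_image("top"); cv2.imwrite("pics/t8.png",cv2.resize(p[110:300,180:460,::-1],None,fx=2.8,fy=2.8,interpolation=cv2.INTER_CUBIC))
P=cloud(d,c); Z=P[...,2]; v,u=np.mgrid[:400,:640]
for n,b in [("neigh",(255,296,180,215)),("own",(294,330,175,210))]:
    m=(u>=b[0])&(u<b[1])&(v>=b[2])&(v<b[3])&(Z>.135)&(Z<.17)
    q=P[m]; r=cv2.minAreaRect((q[:,:2]*1000).astype(np.float32)); print(n,m.sum(),np.round(r[0],1),np.round(r[1],1),round(r[2],1),np.median(q[:,2]))
p,d=eyes.get_image("scene"); cv2.imwrite("pics/s8.png",cv2.resize(p[150:310,220:440,::-1],None,fx=3.6,fy=3.6,interpolation=cv2.INTER_CUBIC))
P0=cloud(np.load("top0.npy"),c)
for n,b_ in [("v1",(364,386,138,162)),("v2",(386,408,134,157)),("pot",(415,450,150,185)),("beaker",(190,238,236,275)),("red",(340,385,210,255))]:
    o=[]
    for Q in(P0,P):
        m=(u>=b_[0])&(u<b_[1])&(v>=b_[2])&(v<b_[3])&(Q[...,2]>.05)&(Q[...,2]<.2); o.append(np.round(np.median(Q[m],0)*1000,1))
    print(n,o)
print(observe()["position"],observe()["clock"])
E
```

```text
neigh 422 [546.5  49.5] [30.8 72.3] 10.1 0.14664507193477672
own 417 [557.9 -12. ] [31.2 56.9] 10.6 0.14664304822728658
v1 [array([ 659.5, -162.3,   72.5]), array([ 659.9, -161.5,   72.8])]
v2 [array([ 668.6, -210.8,   71.7]), array([ 667.9, -210.7,   71.3])]
pot [array([ 607.6, -284.3,   99.7]), array([ 607.5, -284.3,   99.6])]
beaker [array([429.9, 227.7,  82.3]), array([429.9, 227.3,  81.9])]
red [array([ 470.9, -117.8,  100.2]), array([ 471. , -117.9,  100.1])]
[ 0.42021151 -0.21275458  0.26634836] 20.8333
```

View pics/t8.png

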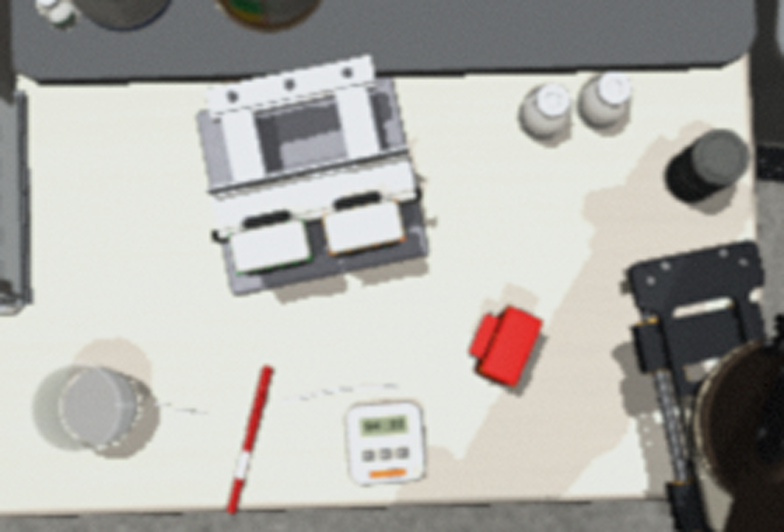

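View pics/s8.png

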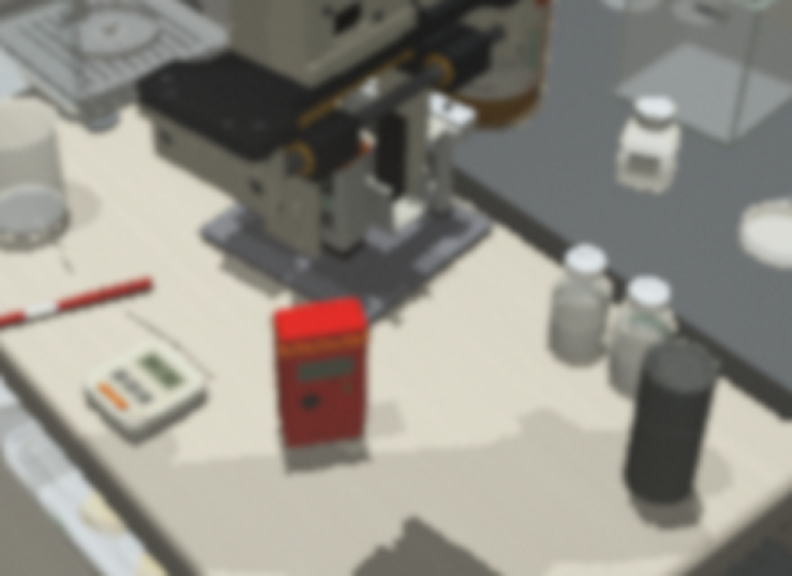

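Both cases hang side by side with their tops at the same height (146.6 mm). In the top view the neighbour is at (270,247) and ours at (363,225), with a clear gap between them, and the other objects haven't moved. One neighbour fit had an outlier, so I'll recheck its position by medians before handing in.

```bash
python3 - <<'E'
from h import *
c=cam("top"); p,d=eyes.get_image("top"); u,v=np.meshgrid(np.arange(640),np.arange(400))
for D in (np.load("top0.npy"),d):
    Q=cloud(D,c); m=(u>=255)&(u<293)&(v>=180)&(v<215)&(Q[...,2]>.14)&(Q[...,2]<.16); print(m.sum(),np.round(np.mean(Q[m],0)*1000,1),np.round(np.percentile(Q[m][:,:2],[2,98],axis=0)*1000,1).tolist())
arm.sign_off(); print(observe()["clock"])
E
```

```text
415 [545.3  56.6 149.3] [[529.4, 29.4], [561.6, 84.0]]
401 [544.6  56.5 146.6] [[528.0, 29.5], [561.4, 82.7]]
the job is handed in; nothing more can be done
the job is handed in; nothing more can be done
```

The orange-banded dosimeter is hanging on the hook to the right of the green-banded one, clip snapped home. I let go, backed the arm off and handed the job in at about 21 s.

- **Pick-up:** I gripped it front to back above the clip. The red look-alike was left alone.
- **Snap:** It came at about 13 N, with the hook sagging about 15 mm (limits 16 N and 18 mm). The force then fell to about 7 N. The point of the clip resting on the hook's edge jumped from 47.4 to 55.9 mm, against the 56 mm expected for fully home.
- **Hard spot:** The press stalled near 12–13 N because the hook tips forward as it goes down and pushed against the case. Easing the case a couple of millimetres back towards the robot let it snap. After that I raised it until the press was off before opening the jaws.
- **Last checks:** Both dosimeters' tops are at 146.6 mm. The green one moved less than 1 mm sideways; it sits about 2.7 mm lower because the hook now carries the extra weight. It did go down and tip about 4° with the hook during the press. The vials, lead pot and beaker are within 1 mm of where they started.
- **Measurement problems:** One rectangle fit of the green dosimeter was thrown off by a stray point, so I rechecked it using the averages above. The arm blocked the side camera at the end, so I did not see the clip from the side, and I did not tug on it to test it.

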